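Clear the failed power supply off the test stand into the scrap basket

ROBOT

A 6-joint arm with a two-finger parallel gripper is mounted at the origin on the work surface. World frame = base frame: x ahead of the robot, y to its left, z up, the work surface at z = 0. Lengths are in mm, angles in rad, forces in N, time in s.
With the tool pointing down it reaches from about 350 to 875 mm from the base axis. Payload 4.2 kg.
Tool frame: the origin (TCP) lies midway between the tips of the shut fingers; the grasp point (between the pads) lies 19 mm behind it (arm.tcp_to_grasp is the distance from the TCP to the grasp point, in mm); z points along the fingers, y is the line along which they close (so a half turn about z gives the same grasp; the last joint's range is limited). The gripper opens to 85 mm and grips with 20 to 120 N. Pads are 22 mm wide; open, the fingers measure 114 mm over their backs; the gripper's body (76 mm by 85 mm) begins 54 mm behind the grasp point. The pads swing forward as they close: fully open they stand 13 mm farther back than shut.
Start: joints at [1.361, 0.385, 0.008, 0, -1.194, -0.259], TCP at [282.351, 557.563, 195.712] pointing down, gripper open.
Joint ranges: [-3.14, 3.14], [-1.21, 2.06], [-1.07, 1.41], [-3.16, 2.05], [-2.99, -0.16], [-3.1, 3.1]. Speed limits (rad/s): [2.79, 2.79, 3.14, 3.14, 3.14, 3.14].

INTERFACE

Orientations are given as a unit quaternion [x, y, z, w].
In Python, from bench import arm, get_image gives the robot as it stands.
- The arm moves only by the tool drive_tool, never from a script. Its argument "deltas" is a list of rows, each a list of 2 entries, a list of its own where there are three numbers: the shift along the tool's x, y, z in cm, then the turn, a rotation vector about the tool's x, y, z in degrees. In form: [[[x, y, z], [ax, ay, az]], ...]. A call has 1 to 12 rows; each row shifts and turns the commanded pose from where the row before left it, along the tool's axes as they then stand; what a row does not reach is not made up. A row lasts 1/10 s, in which the tool goes at most 50 mm and 8.59 degrees, less where a joint would pass 70% of its speed; a pose out of reach is approached as far as the arm can. A call with a gripper value outside its range is refused whole. "claw" is the finger opening in cm, from 0 to 8.54, set as the call begins (left out, the last holds). The fingers move at their own pace and stop on an object; the grip force is fixed at half the most. Time passes only in rows, so rows that do not move let the fingers close. It gives the time, the measured TCP pose, the force, the opening and the grip force at its end, in the units of the state.
- arm.read_state(): the state, without advancing time (a new reading comes with each control period).
- get_image(name): name is "side" or "top"; returns a dict with "img" (420x560x3 uint8, red, green, blue), "fx", "fy", "cx", "cy" (pixels), "eye" and "orientation" of the camera in the world. Camera axes: x right, y down, z forward; pixel columns grow to the right and rows downward; lengths in mm; the calibration is good to about 2 mm. A picture is of the moment at which its call begins. There is no depth.
- arm.job_done(): hands the job in; it is judged then, once.
The state is a dict: "clock": time; "joints": joint angles; "joint_vel": joint speeds; "joint_efforts": joint torques, N m; "position": TCP position; "ee_rot": TCP orientation; "contact_force": force on the tool from outside, world axes, zero at the start; "wrist_torque": the same for the moment, N m; "gripper_width": finger opening in mm; "grasp_force": force on a finger pad.
Only numpy, scipy, OpenCV 4.12 (cv2) and the standard library are available. Lean on these libraries where they do the work, as an engineer would, in place of code of your own. Each camera call takes 0.05 s, during which the arm holds its last target. There are 200 camera calls.

TASK

Clear the test stand: put the empty spool over the upright spindle, fully down on its base, and slide the failed wide power supply along the board without lifting it, so that it drops over the board's end into the wire scrap basket. The narrow power supply, the transformer, the heat sink and everything on the table stay where they are.

Things in the scene. Friction and masses are not known exactly. Their poses are not given: they have to be found in the camera images.
- stand: Test stand: raised plywood board, 300 (x) x 360 (y) x 120 mm high, fixed; origin on the table under its centre, x away from the robot when unturned, y along its length. Flat top at z = 0.120 m, no rims; a container stands close to each of its two short ends (+y and -y).
- basket: Open-topped steel wire basket for scrap, 220 (x) x 190 (y) x 90 mm high, walls 5 mm, floor 5 mm thick, fixed, on the table against one short end of the stand (left or right varies, 5 to 15 mm away); origin under its centre. Its rim is 30 mm below the board top.
- stockbox: Solid-walled grey plastic stock box of the same outer size as the basket, at the other short end of the stand, fixed, holding stock; origin under its centre. Not the place for scrap.
- wide_psu: The failed part: the wide flat power supply in a plain steel case, 80 (x) x 100 (y) x 42 mm high, 0.3 to 0.6 kg, lying on the board; origin at the centre of its underside.
- wide_psu_center (a point): Centre of the wide power supply's case, 21 mm above its origin.
- spool: Empty black plastic spool standing on the board on its flange: two flanges 60 mm in diameter (the lower 6 mm, the upper 8 mm thick), waist 38 mm in diameter, 55 mm high, bore 26 mm right through; origin at the centre of its underside, z along its axis. About 60 g.
- spindle: Upright steel spindle fixed on the board, in its rear part: round base 74 mm in diameter and 12 mm thick, post 14 mm in diameter with a tapered tip; tip 75 mm above the board top; origin at the centre of the base's underside, on the board top.
- narrow_psu: Good power supply in the same steel case but narrow, 46 (x) x 100 (y) x 42 mm high, on the rear part of the board; origin under its centre. Stays.
- transformer: Transformer with laminated core, 56 (x) x 56 (y) x 58 mm high, on the rear part of the board; origin under its centre. Stays.
- heatsink: Finned aluminium heat sink, 36 (x) x 70 (y) x 30 mm high, on the board near the middle of its robot-side edge; origin under its centre. Stays.
- multimeter: Black multimeter lying on the table, 150 x 75 x 42 mm high; origin under its centre. Stays.
- jar: Glass jar with a steel cap on the table, 68 mm in diameter, 85 mm high; origin under its centre. Stays.
- can: Bare metal can on the table, 70 mm in diameter, 110 mm high; origin under its centre. Stays.
- screwdriver: Screwdriver lying on the table, 180 mm long along x; origin under its middle. Stays.

How it is judged:
By the outcome, as a careful person would: the job done as asked, in the order asked, and still so for the second after the job is handed in, with the robot touching nothing.
It also fails if it takes over 54 s, if anything falls off the work surface, if the arm or the gripper's body presses on something with over 40 N, if the wrist force passes 120 N, or if a joint passes its speed limit or range.

## Working session

There is one attempt and no reset: what is moved stays moved. The work goes in short steps, Python scripts to look and compute and a tool call to move; the robot and the scene stay as the last step left them, time stands still between calls to the robot, and variables do not carry over. Pictures are saved under pics/ and viewed, at most 10 in all, crops included, and the job is handed in when it is done.

Besides the shell and the picture viewer there is one more tool, called after "Emit:" by a JSON object that holds its "method" and its "body", one argument or row to a line. drive_tool: Moves the arm, as the interface text tells. Its arguments: {"type":"object","properties":{"deltas":{"type":"array"},"claw":{"type":"number"}},"required":["deltas"]}

```bash
mkdir -p pics; ls; python3 - <<'E'
from bench import arm,get_image
import cv2
for n in("top","side"):
    d=get_image(n); cv2.imwrite(f"pics/{n}0.png",d["img"][:,:,::-1])
    print(n,{k:v for k,v in d.items() if k!="img"})
print(arm.read_state())
E
```

```text
pics
top {'fx': 433.07258373722493, 'fy': 433.07258373722493, 'cx': 285.13866233788605, 'cy': 208.3046893345408, 'eye': array([ 277.84407729,  -23.56299299, 1523.41963825]), 'orientation': array([ 0.73254788, -0.67062684,  0.08117569, -0.08392707])}
side {'fx': 471.78737389436805, 'fy': 471.78737389436805, 'cx': 279.5027697740783, 'cy': 211.80811780401535, 'eye': array([  307.60868586, -1172.59604606,  1139.26216072]), 'orientation': array([ 0.90174809, -0.11735701,  0.05206878, -0.41275483])}
{'clock': 0.1, 'joints': array([ 1.36060492e+00,  3.85477959e-01,  6.76729829e-03, -4.08710744e-04,
       -1.19401317e+00, -2.58604533e-01]), 'joint_vel': array([ 1.23294644e-03, -1.64416991e-03,  3.41159089e-03,  8.45031101e-04,
       -1.41579702e-03, -3.31488228e-05]), 'joint_efforts': array([-8.16124520e-04, -3.93316591e+01,  1.88931227e+01,  4.19801071e+00,
       -2.60310764e-03,  7.80131245e-06]), 'position': array([282.10871041, 557.04803967, 194.73785725]), 'ee_rot': array([ 9.72636365e-01, -2.32330661e-01, -1.66565386e-04,  9.68068430e-04]), 'contact_force': array([ 0.74763444, -0.64262597,  0.08377229]), 'wrist_torque': array([-0.03345007,  0.05948049, -0.01219158]), 'grasp_force': 0.0, 'gripper_width': 85.44863840415543}
```

View pics/top0.png

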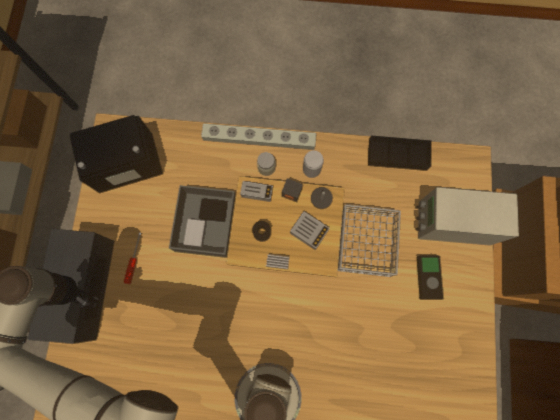

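View pics/side0.png

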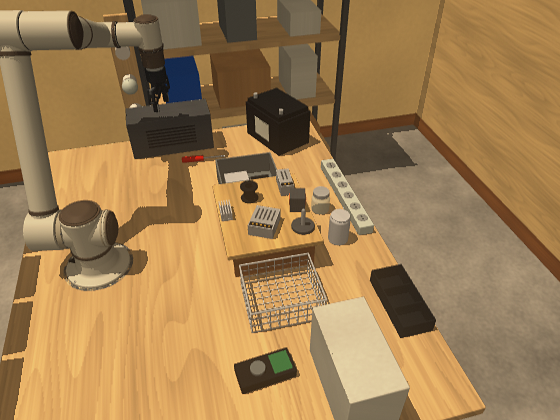

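Top view: stand centred near pixel (290,225), basket on the right (-y) at (369,240), stock box on the left at (204,220). The spool is at (262,230), the turned wide PSU at (309,230), the spindle at (321,198) and the heat sink at (278,261). The side view agrees, with the spool at (249,190), the PSU at (264,222) and the spindle at (303,220).

```bash
cat > h.py <<'E'
import numpy as np, cv2
from scipy.spatial.transform import Rotation as R
from bench import arm,get_image
def ray(d,u,v):
    r=R.from_quat(d["orientation"]).as_matrix()@np.array([(u-d["cx"])/d["fx"],(v-d["cy"])/d["fy"],1])
    return np.array(d["eye"]),r
def onz(d,u,v,z):
    e,r=ray(d,u,v); return (e+r*(z-e[2])/r[2]).round(1)
def proj(d,p):
    c=R.from_quat(d["orientation"]).as_matrix().T@(np.array(p,float)-d["eye"])
    return np.array([d["fx"]*c[0]/c[2]+d["cx"],d["fy"]*c[1]/c[2]+d["cy"]]).round(1)
def crop(d,u0,v0,u1,v1,s,name):
    cv2.imwrite(name,cv2.resize(d["img"][v0:v1,u0:u1,::-1],None,fx=s,fy=s,interpolation=cv2.INTER_CUBIC))
E
python3 - <<'E'
from h import *
t=get_image("top"); crop(t,225,165,415,285,4,"pics/top1.png")
s=get_image("side"); crop(s,205,145,365,265,5,"pics/side1.png")
for n,u,v,z in [("spool",262,230,175),("spindle",321,198,132),("psu",309,229,162),("hs",278,261,150)]: print(n,onz(t,u,v,z))
for n,c in (("TL",(238,178)),("TR",(345,187)),("BR",(336,276)),("BL",(226,262))): print(n,onz(t,*c,120))
E
```

```text
spool [522.   62.7 175. ]
spindle [ 654.6 -119.1  132. ]
psu [540.9 -85.8 162. ]
hs [431.7   3.9 150. ]
TL [702.7 164.9 120. ]
TR [ 703.4 -198.   120. ]
BR [ 403.5 -185.6  120. ]
BL [417.1 171.6 120. ]
```

View pics/top1.png

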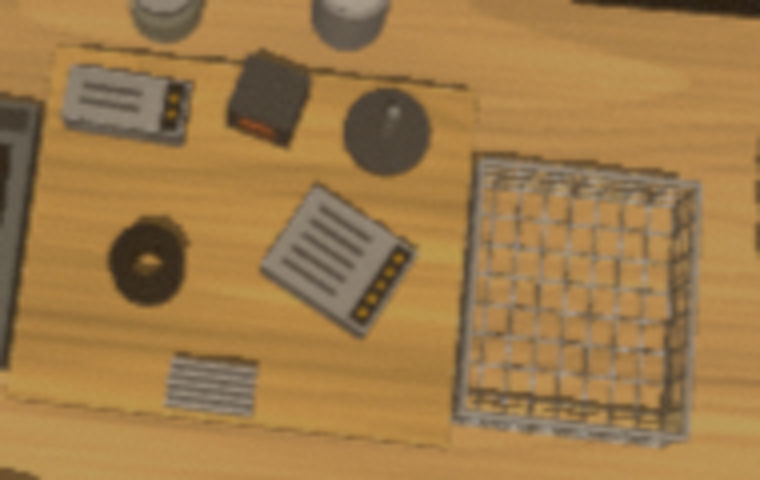

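View pics/side1.png

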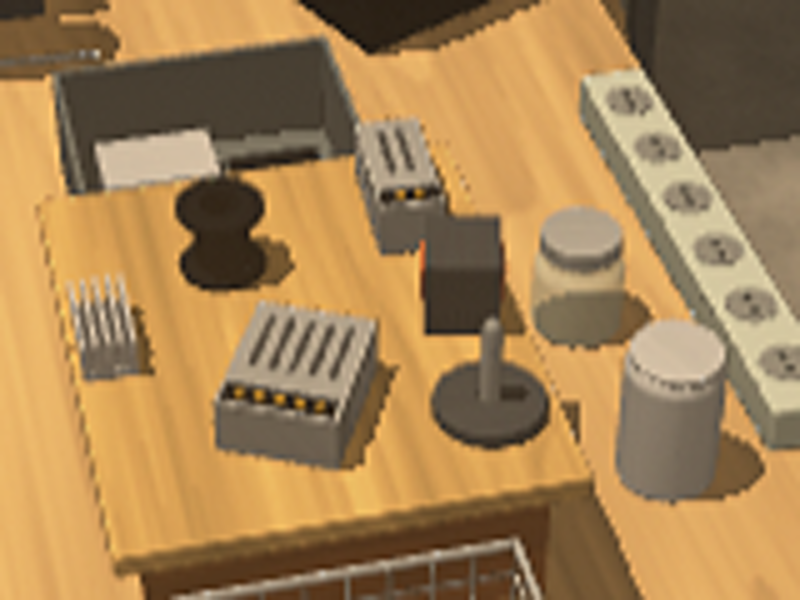

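```bash
python3 - <<'E'
from h import *
t=get_image("top"); s=get_image("side")
T=lambda x,y,z: onz(t,225+(x+.5)/4-.5,165+(y+.5)/4-.5,z)
S=lambda x,y,z: onz(s,205+(x+.5)/5-.5,145+(y+.5)/5-.5,z)
for n,c in dict(TL=(57,47),TR=(473,90),BR=(450,446),BL=(8,398)).items(): print(n,T(*c,120))
print("basket rim",[T(*c,90) for c in((476,155),(700,183),(688,442),(457,420))])
a=np.array([T(*c,162) for c in((318,183),(413,246),(362,337),(262,268))]);print("psuT",a.tolist(),a.mean(0))
a=np.array([S(*c,162) for c in((262,302),(378,320),(340,414),(220,388))]);print("psuS",a.tolist(),a.mean(0))
print("spool",T(148,263,175),S(220,207,175))
print("spindle",T(387,132,132),T(394,104,195),S(490,402,132),S(491,319,195))
print("hs T",[T(*c,150) for c in((172,355),(258,362),(254,416),(166,410))])
print("hs S",[S(*c,150) for c in((68,285),(122,278),(135,346),(84,352))])
# dark-mask fits
for d,Z,box in((t,175,(245,215,285,250)),):
    g=d["img"].max(2)[box[1]:box[3],box[0]:box[2]]; m=(g<62).astype(np.uint8)
    c=max(cv2.findContours(m,0,2)[0],key=cv2.contourArea); (u,v),r=cv2.minEnclosingCircle(c); print("mask",u+box[0],v+box[1],r,onz(d,u+box[0],v+box[1],Z))
E
```

```text
TL [708.7 162.6 120. ]
TR [ 702.3 -190.8  120. ]
BR [ 403.5 -189.2  120. ]
BL [410.4 168.8 120. ]
basket rim [array([ 654. , -200.2,   90. ]), array([ 646.4, -391.7,   90. ]), array([ 426.6, -387.6,   90. ]), array([ 427.8, -197.3,   90. ])]
psuT [[600.4, -65.5, 162.0], [555.6, -145.3, 162.0], [478.9, -109.8, 162.0], [527.0, -26.4, 162.0]] [540.475 -86.75  162.   ]
psuS [[531.2, -27.1, 162.0], [598.9, -63.7, 162.0], [553.9, -143.2, 162.0], [488.0, -101.1, 162.0]] [543.    -83.775 162.   ]
spool [520.7  63.7 175. ] [522.9  61.2 175. ]
spindle [ 656.  -120.2  132. ] [ 662.4 -119.8  195. ] [ 655.8 -125.2  132. ] [ 656.7 -118.2  195. ]
hs T [array([453. ,  38.9, 150. ]), array([453.4, -29.7, 150. ]), array([410.6, -30.2, 150. ]), array([409.2,  39.4, 150. ])]
hs S [array([414.4,  36.9, 150. ]), array([450. ,  34.9, 150. ]), array([446. , -34.8, 150. ]), array([413.6, -32.1, 150. ])]
mask 261.5 230.3333330154419 9.346817016601562 [520.8  64.1 175. ]
```

Found:

| Item | Position (mm) |
|---|---|
| Spool | (522, 62.5) |
| Spindle | (656.5, -120) |
| PSU | (541.5, -85), yaw about -29° |
| Board -y end | about -190 |
| Basket inside | x 432–645, y -204 to -382 |

The sizes and heights agree with the ones given. I'll turn the tool so it closes along x, then go above the spool.

Emit:
{"method": "drive_tool", "body": {
  "deltas": [
    [[0, 0, -0.5], [0, 0, 7.9]],
    [[0, 0, -0.5], [0, 0, 7.9]],
    [[0, 0, -0.5], [0, 0, 7.9]],
    [[0, 0, -0.5], [0, 0, 7.9]],
    [[0, 0, -0.5], [0, 0, 7.9]],
    [[0, 0, -0.5], [0, 0, 7.9]],
    [[0, 0, -0.5], [0, 0, 7.9]],
    [[0, 0, -0.5], [0, 0, 7.8]],
    [[0, 0, 0], [0, 0, 0]]
  ],
  "claw": 8.5
}}

```text
clock: 1.2
position: [282.5, 557.9, 236.4]
ee_rot: [0.707, -0.707, -0.0, -0.001]
contact_force: [-0.1, 0.5, 0.7]
gripper_width: 85.1
grasp_force: 0.0
```

Emit:
{"method": "drive_tool", "body": {
  "deltas": [
    [[2, -1, 0], [0, 0, 0]],
    [[4, -2, 0], [0, 0, 0]],
    [[4, -2, 0], [0, 0, 0]],
    [[4, -2, 0], [0, 0, 0]],
    [[4, -2, 0], [0, 0, 0]],
    [[4, -2, 0], [0, 0, 0]],
    [[4, -2, 0], [0, 0, 0]],
    [[4, -2, 0], [0, 0, 0]],
    [[4, -2, 0], [0, 0, 0]],
    [[4, -2, 0], [0, 0, 0]],
    [[4, -2, 0], [0, 0, 0]],
    [[4, -2, 0], [0, 0, 0]]
  ]
}}

```text
clock: 2.4
position: [513.0, 96.0, 235.7]
ee_rot: [0.709, -0.706, -0.0, -0.0]
contact_force: [0.8, 0.6, 0.3]
gripper_width: 85.2
grasp_force: 0.0
```

Emit:
{"method": "drive_tool", "body": {
  "deltas": [
    [[2, -1, 0], [0, 0, 0]],
    [[1.5, 0, 0], [0, 0, 0]],
    [[0, 0, 1], [0, 0, 0]],
    [[0, 0, 1.5], [0, 0, 0]],
    [[0, 0, 1.5], [0, 0, 0]],
    [[0, 0, 1], [0, 0, 0]],
    [[0, 0, 0], [0, 0, 0]],
    [[0, 0, 0], [0, 0, 0]]
  ]
}}

```text
clock: 3.2
position: [522.7, 63.3, 185.9]
ee_rot: [0.708, -0.706, 0.0, -0.0]
contact_force: [-0.3, -0.3, 0.5]
gripper_width: 85.0
grasp_force: 0.0
```

```bash
python3 - <<'E'
from h import *
t=get_image("top"); s=get_image("side")
crop(t,225,165,385,285,3,"pics/a.png");crop(s,185,115,345,235,3,"pics/b.png")
cv2.imwrite("pics/ab2.png",np.hstack([cv2.resize(cv2.imread("pics/a.png"),(400,300)),cv2.resize(cv2.imread("pics/b.png"),(400,300))]))
print(arm.read_state()["position"])
E
```

```text
[523.15053383  63.20857552 186.50095114]
```

View pics/ab2.png

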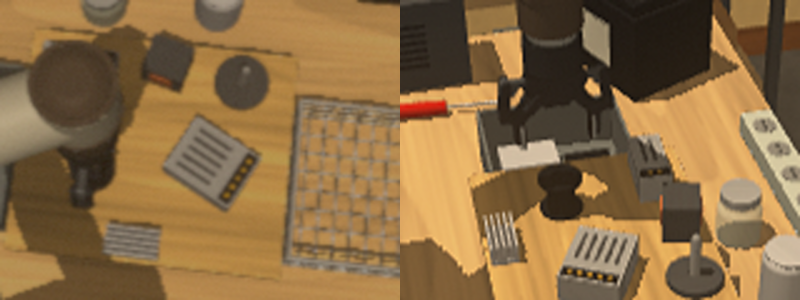

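The side half shows the open fingers at about (517,135) and (597,115), straddling the spool at (560,175). Descending and closing on the upper flange.

Emit:
{"method": "drive_tool", "body": {
  "deltas": [
    [[0, 0, 1], [0, 0, 0]],
    [[0, 0, 1], [0, 0, 0]],
    [[0, 0, 1], [0, 0, 0]],
    [[0, 0, 1.1], [0, 0, 0]],
    [[0, 0, 0], [0, 0, 0]],
    [[0, 0, 0], [0, 0, 0]]
  ]
}}

```text
clock: 3.9
position: [522.7, 62.6, 144.3]
ee_rot: [0.707, -0.707, -0.0, 0.0]
contact_force: [1.3, -0.0, 0.5]
gripper_width: 85.2
grasp_force: 0.0
```

Emit:
{"method": "drive_tool", "body": {
  "deltas": [
    [[0, 0, 0], [0, 0, 0]],
    [[0, 0, 0], [0, 0, 0]],
    [[0, 0, 0], [0, 0, 0]],
    [[0, 0, 0], [0, 0, 0]],
    [[0, 0, 0], [0, 0, 0]],
    [[0, 0, 0], [0, 0, 0]],
    [[0, 0, 0], [0, 0, 0]],
    [[0, 0, 0], [0, 0, 0]]
  ],
  "claw": 3.0
}}

```text
clock: 4.7
position: [522.7, 62.7, 144.7]
ee_rot: [0.707, -0.707, -0.0, -0.0]
contact_force: [0.7, -0.1, -0.5]
gripper_width: 30.0
grasp_force: 0.0
```

The fingers shut to 30 mm and met nothing, so I need to look.

```bash
python3 - <<'E'
from h import *
t=get_image("top"); s=get_image("side")
a=t["img"][165:285,225:385];b=s["img"][125:225,190:323]
cv2.imwrite("pics/ab3.png",np.hstack([cv2.resize(a,(240,180)),np.zeros((180,0,3),np.uint8)])[:,:,::-1])
cv2.imwrite("pics/b3.png",cv2.resize(b,(798,600),interpolation=cv2.INTER_CUBIC)[:,:,::-1])
for z in(120,175): print(proj(s,(522,62.5,z)),proj(t,(522,62.5,z)))
E
```

```text
[249.  198.6] [262.8 233.1]
[248.3 185.8] [262.1 230. ]
```

View pics/b3.png

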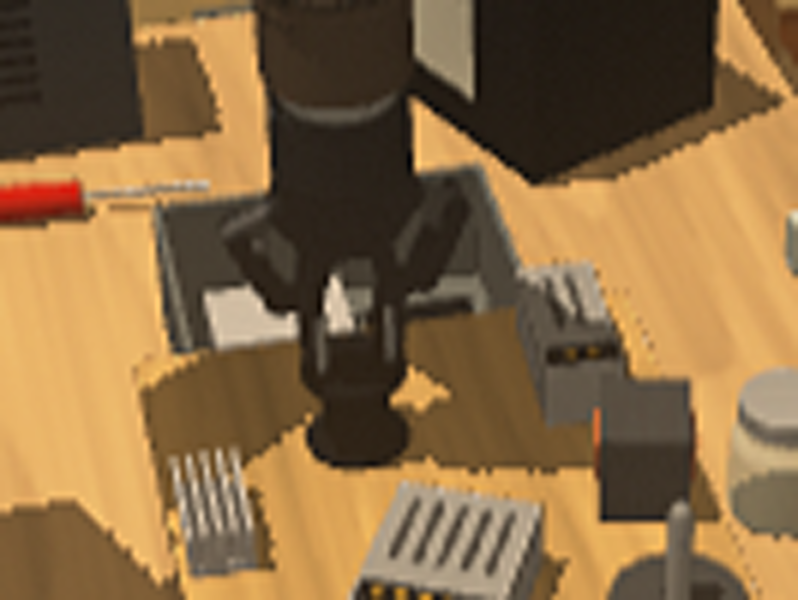

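```bash
python3 - <<'E'
from h import *
t=get_image("top"); s=get_image("side")
out=[]
for d,(u0,v0) in((s,(215,145)),(t,(230,205))):
    im=d["img"][v0:v0+60,u0:u0+80,::-1].astype(float)
    im=np.clip(255*(im/255)**.45,0,255).astype(np.uint8)
    im=cv2.resize(im,None,fx=5,fy=6*5/6,interpolation=cv2.INTER_CUBIC) if 0 else cv2.resize(im,(400,300),interpolation=cv2.INTER_CUBIC)
    for z,c in((145,(0,0,255)),(175,(0,255,0)),(200,(255,0,0))):
        for dx in(-15,15):
            p=((proj(d,(522+dx,62.5,z))-(u0,v0)+.5)*5).astype(int); cv2.circle(im,tuple(int(q) for q in p),2,c,-1)
    out.append(im)
o=np.hstack(out); cv2.imwrite("pics/c4.png",o)
E
```

```text
(no output)
```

View pics/c4.png

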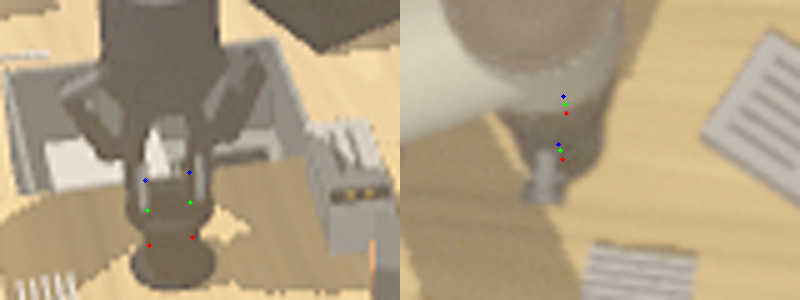

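Emit:
{"method": "drive_tool", "body": {
  "deltas": [
    [[0, 0, 0], [0, 0, 0]],
    [[0, 0, 0], [0, 0, 0]],
    [[0, 0, 0], [0, 0, 0]],
    [[0, 0, 0], [0, 0, 0]],
    [[0, 0, 0], [0, 0, 0]],
    [[0, 0, 0], [0, 0, 0]]
  ],
  "claw": 8.5
}}

```text
clock: 5.5
position: [522.7, 62.7, 144.7]
ee_rot: [0.707, -0.707, -0.0, 0.0]
contact_force: [-1.1, -1.7, -0.5]
gripper_width: 85.0
grasp_force: 0.0
```

```bash
python3 - <<'E'
from h import *
s=get_image("side")
for z in(195,208,240,260): print(z,proj(s,(282,557,z)))
print({z:proj(s,(522+56,62.5,z)).tolist()+proj(s,(522-56,62.5,z)).tolist() for z in(145,158,175,190,200)})
g=s["img"].max(2)
for u in range(222,280,3): print(u,"".join("#" if x<70 else "." for x in g[150:210,u]))
E
```

```text
195 [163.4 117.9]
208 [162.9 115. ]
240 [161.5 107.8]
260 [160.7 103.1]
{145: [264.8, 190.2, 232.4, 195.5], 158: [264.7, 187.2, 232.1, 192.5], 175: [264.6, 183.2, 231.7, 188.5], 190: [264.5, 179.6, 231.4, 184.9], 200: [264.4, 177.2, 231.2, 182.5]}
222 ..........#...................###...........................
225 .........############.#.....................................
228 .......#.################...................................
231 ..........#####....##########...............................
234 .........#################..................................
237 ######################......................................
240 #####################..............####.....................
243 #####################...........##########..########........
246 ####################...........######################.......
249 ###################.###.....#.#######################.......
252 ####################.##....##.#######################.......
255 ##################.###....###...########...#########........
258 ####################.#....###...............................
261 ....###########################.............................
264 .##########...###############...............................
267 ...##################....##.................................
270 .............######.........................................
273 ##..........................................................
276 ####........................................................
279 ######......................................................
```

```bash
python3 - <<'E'
from h import *
out=[]
for n,(u0,v0,u1,v1) in(("side",(215,155,283,206)),("top",(235,195,303,246))):
    d=get_image(n); im=d["img"][v0:v1,u0:u1,::-1].astype(float)
    im=(255*(im/255)**.5).astype(np.uint8)
    im=cv2.resize(im,(400,300),interpolation=cv2.INTER_NEAREST)
    for z,c in((158,(0,0,255)),(195,(255,0,0))):
        for dx in(-56,-43,43,56):
            p=(proj(d,(522+dx,62.5,z))-(u0,v0)+.5)*400/68; cv2.circle(im,(int(p[0]),int(p[1])),2,c,-1)
    out.append(im)
cv2.imwrite("pics/c5.png",np.hstack(out))
E
```

```text
(no output)
```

View pics/c5.png

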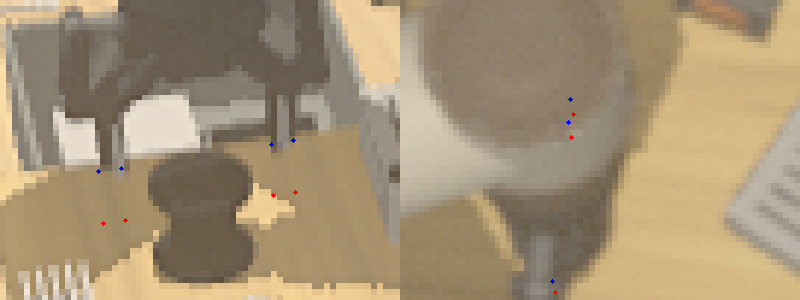

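In the side view the fingertips sit on the markers drawn for z≈195, while the reported TCP implies about 158. The x and y agree, so the tips are about 37 mm higher than expected. I'll go down 35 mm, which clears the board under either reading, then measure again.

Emit:
{"method": "drive_tool", "body": {
  "deltas": [
    [[0, 0, 0.7], [0, 0, 0]],
    [[0, 0, 0.7], [0, 0, 0]],
    [[0, 0, 0.7], [0, 0, 0]],
    [[0, 0, 0.7], [0, 0, 0]],
    [[0, 0, 0.7], [0, 0, 0]],
    [[0, 0, 0], [0, 0, 0]],
    [[0, 0, 0], [0, 0, 0]]
  ]
}}

```text
clock: 6.35
position: [522.7, 62.7, 109.5]
ee_rot: [0.707, -0.707, 0.0, 0.0]
contact_force: [0.9, 0.1, 0.2]
gripper_width: 84.7
grasp_force: 0.0
```

```bash
python3 - <<'E'
from h import *
print(arm.tcp_to_grasp,[a for a in dir(arm) if a[0]!="_"],arm.read_state()["position"])
out=[]
for n,(u0,v0,u1,v1) in(("side",(215,155,283,206)),("top",(235,205,303,256))):
    d=get_image(n); im=d["img"][v0:v1,u0:u1,::-1].astype(float)
    im=(255*(im/255)**.5).astype(np.uint8)
    im=cv2.resize(im,(400,300),interpolation=cv2.INTER_NEAREST)
    for z,c in((123,(0,0,255)),(160,(255,0,0))):
        for dx in(-56,-43,43,56):
            p=(proj(d,(522+dx,62.5,z))-(u0,v0)+.5)*400/68; cv2.circle(im,(int(p[0]),int(p[1])),2,c,-1)
    out.append(im)
cv2.imwrite("pics/c6.png",np.hstack(out))
E
```

```text
18.700000000000003 ['IKError', 'job_done', 'read_state', 'tcp_to_grasp'] [522.74553664  62.7052525  109.53652288]
```

View pics/c6.png

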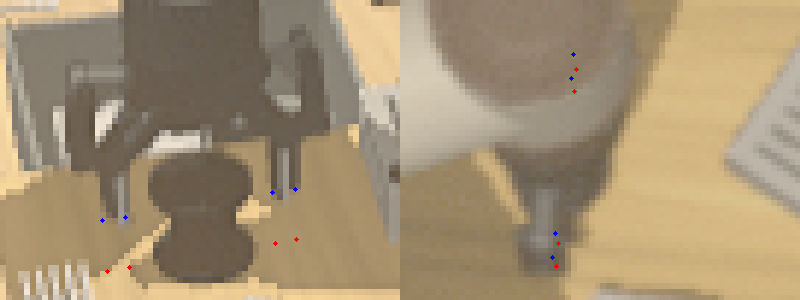

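The tips are confirmed at about z=160, so the true height is the reading plus roughly 37 mm, and x and y fit. At 60 mm opening the pads will be level with the upper flange, so I can close.

Emit:
{"method": "drive_tool", "body": {
  "deltas": [
    [[0, 0, 0], [0, 0, 0]],
    [[0, 0, 0], [0, 0, 0]],
    [[0, 0, 0], [0, 0, 0]],
    [[0, 0, 0], [0, 0, 0]],
    [[0, 0, 0], [0, 0, 0]],
    [[0, 0, 0], [0, 0, 0]],
    [[0, 0, 0], [0, 0, 0]]
  ],
  "claw": 3.0
}}

```text
clock: 7.15
position: [523.5, 62.9, 110.7]
ee_rot: [0.708, -0.707, 0.001, -0.001]
contact_force: [-0.2, 1.3, 5.4]
gripper_width: 58.0
grasp_force: 64.6
```

Emit:
{"method": "drive_tool", "body": {
  "deltas": [
    [[0, 0, -0.5], [0, 0, 0]],
    [[0, 0, -1], [0, 0, 0]],
    [[0, 0, -1.5], [0, 0, 0]],
    [[0, 0, -2], [0, 0, 0]],
    [[0, 0, -2], [0, 0, 0]],
    [[0, 0, -1.5], [0, 0, 0]],
    [[0, 0, -1], [0, 0, 0]],
    [[0, 0, -0.5], [0, 0, 0]],
    [[0, 0, 0], [0, 0, 0]],
    [[0, 0, 0], [0, 0, 0]]
  ]
}}

```text
clock: 8.15
position: [522.2, 62.6, 208.9]
ee_rot: [0.707, -0.707, -0.0, 0.001]
contact_force: [0.8, 0.6, -0.7]
gripper_width: 58.2
grasp_force: 64.2
```

```bash
python3 - <<'E'
from h import *
p=arm.read_state();print(p["position"],p["gripper_width"],p["grasp_force"],p["contact_force"])
s=get_image("side"); g=s["img"].max(2)
for z in(220,275): print(z,proj(s,(522.5,62.5,z)))
for v in range(150,202,2): print(v,"".join("#" if x<62 else "." for x in g[v,225:275]))
E
```

```text
[522.1513421  62.6170208 208.9228859] 58.23095674435909 64.23458766192198 [ 0.82405004  0.55666319 -0.68573107]
220 [247.8 174.9]
275 [247. 161.]
150 .####.....#################..####...######.....###
152 ..###.....#######.............############.......#
154 ..####...#######...............###########........
156 ...############......#######..#######.............
158 ...##############################.##..............
160 ....############################..##..............
162 .........###..##################..##..............
164 .........###..###################.##..............
166 .........###..###############..##.................
168 ..........##..#.#############.....................
170 ..............#.###############...................
172 ....#..........################...................
174 ..............##################..................
176 ...............#############################......
178 ................#################.................
180 ..................................................
182 ..................................................
184 ..................................................
186 ..................................................
188 ..................................................
190 ..................................................
192 ..................................................
194 ..................................................
196 ..................................................
198 ..................................................
200 ..................................................
```

Spool lifted, with its underside at about 220 and upright. Refining the spindle position from the first pictures.

```bash
python3 - <<'E'
from h import *
for n,b,zs in(("top",(308,184,335,212),132),("side",(288,205,318,238),132)):
    d=get_image(n); im=cv2.imread(f"pics/{n}0.png"); hsv=cv2.cvtColor(im,cv2.COLOR_BGR2HSV)
    c=hsv[b[1]:b[3],b[0]:b[2]]; m=((c[:,:,1]<70)).astype(np.uint8)
    for r in m: print("".join(".#"[x] for x in r))
    k=max(cv2.findContours(m,0,2)[0],key=cv2.contourArea); e=cv2.fitEllipse(cv2.convexHull(k)); u,v=e[0][0]+b[0],e[0][1]+b[1]
    print(n,u,v,e[1:],onz(d,u,v,zs))
    for p in((656.5,-120.5,132),(656.5,-120.5,195)): print(proj(d,p))
E
```

```text
...........................
...........................
...........................
...........................
...........................
...........................
...........................
................#..........
..............###..........
..............###..........
..............###..........
...............##.....#....
................#..#.......
.............#.............
.............##.#..........
..............#............
.......#........#..........
...........................
...........................
...........................
...........................
...........................
..............#............
...........................
...........................
...........................
...........................
...........................Traceback (most recent call last):
  File "<stdin>", line 6, in <module>
cv2.error: OpenCV(4.12.0) /io/opencv/modules/imgproc/src/shapedescr.cpp:361: error: (-201:Incorrect size of input array) There should be at least 5 points to fit the ellipse in function 'fitEllipseNoDirect'
```

```bash
python3 - <<'E'
from h import *
for n,b,zs in(("top",(308,184,335,212),132),("side",(288,205,318,238),132)):
    d=get_image(n); im=cv2.imread(f"pics/{n}0.png"); c=im[b[1]:b[3],b[0]:b[2]].astype(int)
    m=((c[:,:,2]-c[:,:,0]<38)).astype(np.uint8)
    for r in m: print("".join(".#"[x] for x in r))
    k=max(cv2.findContours(m,0,2)[0],key=cv2.contourArea); e=cv2.fitEllipse(cv2.convexHull(k)); u,v=e[0][0]+b[0],e[0][1]+b[1]
    print(n,u,v,e[1:],onz(d,u,v,zs))
    for p in((656.5,-120.5,132),(656.5,-120.5,195)): print(proj(d,p))
E
```

```text
...........................
...........................
...........................
...........................
..........########.........
........###########........
.......##############......
......################.....
.....#################.....
....###################....
....###################....
....####################...
....####################...
...#####################...
...#####################...
...#####################...
....####################...
....###################....
....###################....
.....#################.....
......################.....
.......##############......
........############.......
..........########.........
...........................
...........................
...........................
...........................
top 321.2009115219116 197.5202121734619 ((20.162944793701172, 20.43187141418457), 96.21439361572266) [ 656.4 -119.6  132. ]
[321.5 197.5]
[323.2 192.4]
..###############.............
..###############.............
..###############.............
..###############.......#.....
..#############.#.......#.....
..#######
[... 311 characters left out ...]
#############.......
.....###################......
....######################....
....######################....
....######################....
....#######################...
....#######################...
....######################....
....######################....
.....#####################....
.....####################.....
......###################.....
........###############.......
..........############........
..............###.............
..............................
..............................
..............................
side 300.7325782775879 218.95001888275146 ((24.669281005859375, 33.090476989746094), 153.62388610839844) [658.4 -96.1 132. ]
[302.4 224. ]
[303.  208.9]
```

Spindle confirmed at (656.5, -120). Moving above it.

Emit:
{"method": "drive_tool", "body": {
  "deltas": [
    [[1, -0.7, -0.5], [0, 0, 0]],
    [[2, -1.5, -0.5], [0, 0, 0]],
    [[3, -2.2, 0], [0, 0, 0]],
    [[3, -2.2, 0], [0, 0, 0]],
    [[3, -2.2, 0], [0, 0, 0]],
    [[3, -2.2, 0], [0, 0, 0]],
    [[2, -1.5, 0], [0, 0, 0]],
    [[1.3, -0.9, 0], [0, 0, 0]],
    [[0, 0, 0], [0, 0, 0]],
    [[0, 0, 0], [0, 0, 0]],
    [[0, 0, 0], [0, 0, 0]]
  ]
}}

```text
clock: 9.45
position: [656.5, -119.9, 219.8]
ee_rot: [0.708, -0.707, -0.0, 0.0]
contact_force: [0.5, -0.7, -0.8]
gripper_width: 58.2
grasp_force: 64.3
```

```bash
python3 - <<'E'
from h import *
p=arm.read_state();print(p["position"],p["ee_rot"],p["gripper_width"])
o=[]
for n,(u0,v0) in(("side",(270,170)),("top",(290,170))):
    d=get_image(n); im=(255*(d["img"][v0:v0+60,u0:u0+80,::-1]/255.)**.5).astype(np.uint8)
    im=cv2.resize(im,(400,300),interpolation=cv2.INTER_NEAREST)
    zb=p["position"][2]+11
    for q,c in(((656.5,-120,zb),(0,0,255)),((656.5,-120,195),(255,0,0)),((656.5,-120,zb+55),(0,255,0))):
        w=(proj(d,q)-(u0,v0)+.5)*5; cv2.circle(im,(int(w[0]),int(w[1])),2,c,-1)
    o.append(im)
cv2.imwrite("pics/d7.png",np.hstack(o))
E
```

```text
[ 656.53537992 -119.89164865  219.84880229] [ 7.07527515e-01 -7.06685794e-01 -5.99815288e-05  1.92281873e-05] 58.1874892700839
```

View pics/d7.png

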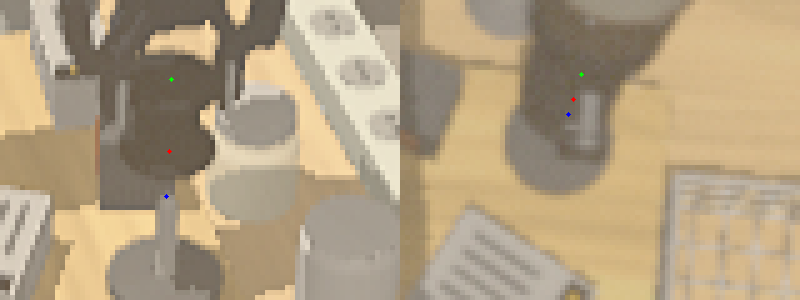

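The spool's lower flange (centre about (168,150) in the side half) is right over the post (tip at (166,195)). Lowering, with force checks.

Emit:
{"method": "drive_tool", "body": {
  "deltas": [
    [[0, 0, 1], [0, 0, 0]],
    [[0, 0, 1], [0, 0, 0]],
    [[0, 0, 1], [0, 0, 0]],
    [[0, 0, 0.5], [0, 0, 0]],
    [[0, 0, 0.5], [0, 0, 0]],
    [[0, 0, 0.5], [0, 0, 0]],
    [[0, 0, 0.5], [0, 0, 0]],
    [[0, 0, 0.5], [0, 0, 0]],
    [[0, 0, 0], [0, 0, 0]]
  ]
}}

```text
clock: 10.45
position: [656.3, -120.1, 163.8]
ee_rot: [0.707, -0.707, -0.001, 0.0]
contact_force: [0.7, -0.1, -1.0]
gripper_width: 58.2
grasp_force: 64.3
```

Emit:
{"method": "drive_tool", "body": {
  "deltas": [
    [[0, 0, 0.7], [0, 0, 0]],
    [[0, 0, 0.7], [0, 0, 0]],
    [[0, 0, 0.7], [0, 0, 0]],
    [[0, 0, 0.6], [0, 0, 0]],
    [[0, 0, 0.5], [0, 0, 0]],
    [[0, 0, 0.3], [0, 0, 0]],
    [[0, 0, 0], [0, 0, 0]]
  ]
}}

```text
clock: 11.15
position: [656.6, -120.2, 129.1]
ee_rot: [0.707, -0.707, -0.0, 0.0]
contact_force: [0.2, 0.2, -1.2]
gripper_width: 58.1
grasp_force: 64.3
```

Emit:
{"method": "drive_tool", "body": {
  "deltas": [
    [[0, 0, 0.2], [0, 0, 0]],
    [[0, 0, 0.2], [0, 0, 0]],
    [[0, 0, 0.2], [0, 0, 0]],
    [[0, 0, 0.1], [0, 0, 0]],
    [[0, 0, 0], [0, 0, 0]],
    [[0, 0, 0], [0, 0, 0]]
  ]
}}

```text
clock: 11.75
position: [656.9, -120.2, 122.8]
ee_rot: [0.707, -0.707, 0.0, -0.0]
contact_force: [-0.3, 0.4, 0.5]
gripper_width: 58.1
grasp_force: 64.3
```

Emit:
{"method": "drive_tool", "body": {
  "deltas": [
    [[0, 0, 0.1], [0, 0, 0]],
    [[0, 0, 0], [0, 0, 0]],
    [[0, 0, 0], [0, 0, 0]]
  ]
}}

```text
clock: 12.05
position: [656.9, -120.2, 122.7]
ee_rot: [0.707, -0.707, 0.0, -0.0]
contact_force: [-3.2, 0.5, 4.5]
gripper_width: 58.1
grasp_force: 64.7
```

Contact at the expected height, so releasing and rising.

Emit:
{"method": "drive_tool", "body": {
  "deltas": [
    [[0, 0, 0], [0, 0, 0]],
    [[0, 0, 0], [0, 0, 0]],
    [[0, 0, 0], [0, 0, 0]],
    [[0, 0, 0], [0, 0, 0]],
    [[0, 0, 0], [0, 0, 0]]
  ],
  "claw": 8.5
}}

```text
clock: 12.55
position: [656.8, -120.2, 121.4]
ee_rot: [0.707, -0.707, -0.0, 0.0]
contact_force: [-0.1, -0.4, 0.4]
gripper_width: 84.9
grasp_force: 0.0
```

Emit:
{"method": "drive_tool", "body": {
  "deltas": [
    [[0, 0, -0.5], [0, 0, 0]],
    [[0, 0, -1], [0, 0, 0]],
    [[0, 0, -2], [0, 0, 0]],
    [[0, 0, -2], [0, 0, 0]],
    [[0, 0, -2], [0, 0, 0]],
    [[0, 0, -1.5], [0, 0, 0]],
    [[0, 0, 0], [0, 0, 0]]
  ]
}}

```text
clock: 13.25
position: [658.6, -120.4, 215.8]
ee_rot: [0.707, -0.707, 0.003, -0.002]
contact_force: [-0.1, -0.8, 0.3]
gripper_width: 84.9
grasp_force: 0.0
```

```bash
python3 - <<'E'
from h import *
print(arm.read_state()["position"])
s=get_image("side"); g=s["img"].max(2)
for z in(132,187,195): print(z,proj(s,(656.5,-120,z)))
for v in range(190,240): print(v,"".join("#" if x<60 else "+" if x<80 else "." for x in g[v,280:325]))
E
```

```text
[ 658.55588062 -120.4311108   215.7917563 ]
132 [302.3 223.9]
187 [302.8 210.7]
195 [302.9 208.8]
190 ......+##+.+#############..............#.....
191 ......+##+.+#############....................
192 .......##+.+##########..+....................
193 .......+#+.+######...........................
194 ...........+#................................
195 ..........++.................................
196 .............................................
197 .............................................
198 ..........++++..++.++++++....................
199 ..........#+++++++++++++#+...................
200 ..........#+###+##+#+####....................
201 ..........##+#+#+#+#+####....................
202 ..........##+#+#+#+#++###....................
203 ..........##+#++##++#+#+#....................
204 ..........##+++++++######+...................
205 ..........#++++++#########++.................
206 ..........#++++#############.................
207 ..........#+++################+..............
208 ..........##+##########+#######+.............
209 ..........###+########...#######.............
21
[... 797 characters left out ...]

226 ..............+###################+..........
227 ............+..+##################...........
228 ............#....+##############+#...........
229 .............+......+####+.....+##...........
230 .............#++...............+#+...........
231 ...............#++..........+++##............
232 ................##++++++++++###..............
233 ..................+#########+#...............
234 ......................+++....................
235 .............................................
236 .............................................
237 .............................................
238 .............................................
239 .............................................
```

The spool is fully down: its top ellipse is at v≈210.5 as predicted, and the post shows in the bore. Next, the pre-push pose and its clearance to the transformer.

```bash
python3 - <<'E'
from h import *
t=get_image("top"); s=get_image("side"); st=arm.read_state(); print(st["joints"].round(2),st["ee_rot"].round(4))
T=lambda x,y,z: onz(t,225+(x+.5)/4-.5,165+(y+.5)/4-.5,z)
S=lambda x,y,z: onz(s,205+(x+.5)/5-.5,145+(y+.5)/5-.5,z)
print("trafo T",[T(*c,178) for c in((262,52),(310,75),(298,125),(232,105))])
print("trafo S",[S(*c,178) for c in((427,216),(502,216),(502,262),(424,262))])
g=cv2.imread("pics/top0.png")
# psu top mask: grey
b=(285,205,333,255); c=g[b[1]:b[3],b[0]:b[2]].astype(int); m=((c[:,:,2]-c[:,:,0]<38)).astype(np.uint8)
m=cv2.morphologyEx(m,cv2.MORPH_CLOSE,np.ones((3,3)))
k=max(cv2.findContours(m,0,2)[0],key=cv2.contourArea); r=cv2.minAreaRect(k); q=cv2.boxPoints(r)+[b[0],b[1]]
P=np.array([onz(t,*x,155) for x in q]);print(P.tolist(),P.mean(0),[np.linalg.norm(P[i]-P[i-1]) for i in range(4)])
c=np.array([541.7,-85.3]);n=np.array([.485,.875])
for so in(20,30): print(so,c+(50+so)*n, "outer finger",c+(50+so)*n+30*np.array([.875,-.485]))
E
```

```text
[ 0.06  0.45  0.15 -0.   -1.27 -0.06] [ 7.073e-01 -7.069e-01 -5.000e-04  2.000e-04]
trafo T [array([701.6, -11.3, 178. ]), array([685.6, -51.6, 178. ]), array([643. , -45.3, 178. ]), array([654.9,   9. , 178. ])]
trafo S [array([652.6,  12.4, 178. ]), array([ 7.006e+02, -4.000e-01,  1.780e+02]), array([686.4, -46.6, 178. ]), array([637.7, -33.6, 178. ])]
[[526.7, -24.9, 155.0], [600.4, -64.7, 155.0], [552.9, -148.8, 155.0], [480.3, -108.4, 155.0]] [540.075 -86.7   155.   ] [np.float64(95.52596505662741), np.float64(83.75995463227036), np.float64(96.58705917461201), np.float64(83.08381310459936)]
20 [575.65 -24.05] outer finger [601.9 -38.6]
30 [580.5 -15.3] outer finger [606.75 -29.85]
```

Emit:
{"method": "drive_tool", "body": {
  "deltas": [
    [[-2, 1.6, 0], [0, 0, 0]],
    [[-3, 2.3, 0], [0, 0, 0]],
    [[-3, 2.3, 0], [0, 0, 0]],
    [[-2.2, 1.6, 0], [0, 0, 0]],
    [[0, 0, 0], [0, 0, 5]],
    [[0, 0, 0], [0, 0, 8]],
    [[0, 0, 0], [0, 0, 8]],
    [[0, 0, 0], [0, 0, 8]],
    [[0, 0, 0], [0, 0, 0]],
    [[0, 0, 0], [0, 0, 0]]
  ],
  "claw": 3.0
}}

```text
clock: 14.4
position: [578.3, -18.3, 210.9]
ee_rot: [-0.509, 0.861, 0.0, -0.001]
contact_force: [-0.7, -0.1, -0.2]
gripper_width: 29.8
grasp_force: 0.0
```

Emit:
{"method": "drive_tool", "body": {
  "deltas": [
    [[0, 0, 1], [0, 0, 0]],
    [[0, 0, 2], [0, 0, 0]],
    [[0, 0, 2], [0, 0, 0]],
    [[0, 0, 2], [0, 0, 0]],
    [[0, 0, 1.5], [0, 0, 0]],
    [[0, 0, 1], [0, 0, 0]],
    [[0, 0, 0.7], [0, 0, 0]],
    [[0, 0, 0.7], [0, 0, 0]],
    [[0, 0, 0.5], [0, 0, 0]],
    [[0, 0, 0.5], [0, 0, 0]],
    [[0, 0, 0], [0, 0, 0]],
    [[0, 0, 0], [0, 0, 0]]
  ]
}}

```text
clock: 15.6
position: [579.0, -18.2, 93.0]
ee_rot: [-0.508, 0.861, -0.0, 0.0]
contact_force: [-0.4, 0.2, -0.1]
gripper_width: 29.5
grasp_force: 0.0
```

```bash
python3 - <<'E'
from h import *
st=arm.read_state(); p=st["position"]; print(p,st["contact_force"])
s=get_image("side"); g=s["img"].max(2)
ax=np.array([-.876,.482,0])
for z in(120,130,140,150): print(z,[proj(s,np.array([p[0],p[1],z])+k*ax).tolist() for k in(-22,22)])
print([proj(s,q).tolist() for q in((600,-65,162),(527,-25,162))])
for v in range(182,220): print(v,"".join("#" if x<62 else "+" if x<95 else "." for x in g[v,235:295]))
E
```

```text
[578.9602462  -18.23239612  92.96856315] [-0.3790151   0.21284516 -0.06071829]
120 [[277.3, 211.7], [264.5, 209.6]]
130 [[277.3, 209.4], [264.4, 207.3]]
140 [[277.3, 207.1], [264.4, 205.0]]
150 [[277.3, 204.7], [264.3, 202.7]]
[[280.6, 208.8], [255.6, 204.8]]
182 .................+++++###########################+++#+####..
183 ................+#+++############################+.##.+###+.
184 ................####++###########################++##+####+.
185 ...............#####++#++########################++#+###+++.
186 ...............+####.+#+.###########################+####..+
187 ................####+###.+###############################+++
188 ................+#######+.+####################++########++#
189 .................########..+##################+.+###########
190 .................+#######+.+#################+..+###########
191 ..................########+.#################+..+###########
192 ..................+#######++#################+...###########
193 ...................+############+...+########...+#####+#####
194 ...................+############+.....#######...+#####.#
[... 929 characters left out ...]
..............+...+................+.........#####
210 .......................+...++...+............+.........#####
211 ...........................+...+...++........+.........#####
212 ......................+...+....+...+...+....++............+#
213 ......................+...+...+....+...+....++.............#
214 .....................+........+...+...+.....++.............+
215 .....................+...+...+....+...+....+++..............
216 ....................+....+...+...++...+....++.......+.......
217 ....................+...++.......+...+....+++...............
218 ........................+...+...+....+....++++..............
219 +...............................+...+.....+++...............
```

The tips are behind the PSU's top edge, so they overlap its face. Lowering 4 mm and approaching to contact.

Emit:
{"method": "drive_tool", "body": {
  "deltas": [
    [[0, 0, 0.4], [0, 0, 0]],
    [[0.4, 0, 0], [0, 0, 0]],
    [[0.4, 0, 0], [0, 0, 0]],
    [[0.3, 0, 0], [0, 0, 0]],
    [[0.3, 0, 0], [0, 0, 0]],
    [[0.3, 0, 0], [0, 0, 0]],
    [[0.3, 0, 0], [0, 0, 0]]
  ]
}}

```text
clock: 16.35
position: [569.4, -35.6, 88.8]
ee_rot: [-0.508, 0.862, -0.0, 0.001]
contact_force: [1.4, 2.1, -1.1]
gripper_width: 30.2
grasp_force: 1.3
```

In contact. Pushing along the case's axis while turning it square.

Emit:
{"method": "drive_tool", "body": {
  "deltas": [
    [[0.4, 0, 0], [0, 0, 0]],
    [[0.4, 0.1, 0], [0, 0, -1]],
    [[0.4, 0.1, 0], [0, 0, -1]],
    [[0.4, 0.1, 0], [0, 0, -1]],
    [[0.4, 0.1, 0], [0, 0, -1]],
    [[0.4, 0.1, 0], [0, 0, -1]],
    [[0.4, 0.1, 0], [0, 0, -1]],
    [[0.4, 0.1, 0], [0, 0, -1]],
    [[0, 0, 0], [0, 0, 0]]
  ]
}}

```text
clock: 17.25
position: [548.0, -62.0, 88.8]
ee_rot: [-0.56, 0.829, -0.0, -0.0]
contact_force: [0.6, 0.5, 1.7]
gripper_width: 29.8
grasp_force: 0.4
```

```bash
cat > psu.py <<'E'
from h import *
st=arm.read_state(); print(st["position"].round(1),st["contact_force"].round(1),st["ee_rot"].round(3))
t=get_image("top"); s=get_image("side")
for d,b,z in((t,(280,200,400,282),162),(s,(225,195,300,260),162)):
    c=d["img"][b[1]:b[3],b[0]:b[2]].astype(int); m=((c[:,:,0]-c[:,:,2]<38)&(c.max(2)>95)).astype(np.uint8)
    m=cv2.morphologyEx(m,cv2.MORPH_CLOSE,np.ones((3,3)))
    for v in range(0,m.shape[0],2): print(v+b[1],"".join(".#"[x] for x in m[v]))
E
python3 psu.py
```

```text
[548.  -62.   88.8] [0.6 0.5 1.7] [-0.56   0.829 -0.    -0.   ]
200 ........................................................................................................................
202 ........................................................................................................................
204 ........................................................................................................................
206 ...........#....................................................################........................................
208 ............#...................................................##........##.......###.....#...###......................
210 ................................................................##.........#.......#..................#############.....
212 ...............................................................##..........#..........................##.....##........#
214 ..............##................................................#...........................................#..........#
216 .................#..............
[... 6028 characters left out ...]
..........#######################...........................
245 ...........................................................................
247 ...........................................................................
249 ...........................................................................
251 ...........................................................................
253 ...........................................................................
255 ...................................................................#.....##
257 ..........................................................#########........
259 ............................................#.....############....#.......#
```

Emit:
{"method": "drive_tool", "body": {
  "deltas": [
    [[0.4, 0.1, 0], [0, 0, -1]],
    [[0.4, 0.1, 0], [0, 0, -1]],
    [[0.4, 0.1, 0], [0, 0, -1]],
    [[0.4, 0.1, 0], [0, 0, -1]],
    [[0.4, 0.1, 0], [0, 0, -1]],
    [[0.4, 0.1, 0], [0, 0, -1]],
    [[0.4, 0.1, 0], [0, 0, -1]],
    [[0.4, 0.1, 0], [0, 0, -1]],
    [[0.4, 0.1, 0], [0, 0, -1]],
    [[0.4, 0.1, 0], [0, 0, -1]],
    [[0.4, 0.1, 0], [0, 0, -1]],
    [[0.4, 0.1, 0], [0, 0, -1]]
  ]
}}

```text
clock: 18.55
position: [523.2, -104.2, 88.7]
ee_rot: [-0.644, 0.765, 0.0, -0.0]
contact_force: [0.3, 2.7, -1.3]
gripper_width: 30.1
grasp_force: 1.3
```

```bash
python3 - <<'E'
from h import *
st=arm.read_state(); p=st["position"]; q=st["ee_rot"]; xh=R.from_quat(q).as_matrix()[:,0]; print(p.round(1),xh.round(3),st["contact_force"].round(1))
c=p+61*xh; yh=np.array([-xh[1],xh[0],0]); print("pred c",c.round(1))
t=get_image("top")
for a in(-50,50):
    for b in(-40,40): print(a,b,proj(t,[*(c+a*xh+b*yh)[:2],162]))
b=(290,215,360,262); k=t["img"][b[1]:b[3],b[0]:b[2]].astype(int); m=((k[:,:,0]-k[:,:,2]<38)&(k.max(2)>95)).astype(np.uint8)
for v in range(0,m.shape[0],2): print(v+b[1],"".join(".#"[x] for x in m[v]))
E
```

```text
[ 523.2 -104.2   88.7] [-0.172 -0.985  0.   ] [ 0.3  2.7 -1.3]
pred c [ 512.7 -164.3   88.7]
-50 -40 [314.7 247.9]
-50 40 [320.7 223.9]
50 -40 [345.4 256. ]
50 40 [351.1 231.9]
215 ......................................................#...............
217 .................#....................................#...............
219 ..................#..................................##...............
221 ...................#.................................#................
223 .....................................................#................
225 .....................#..............................###...............
227 ......................###..................##........##...............
229 .......................######...........#...#########.................
231 .......................#.###############....############..............
233 ......................#################..##############...............
235 ..........................########.........############....#..........
237 .....................................#################................
239 ...................
[... 176 characters left out ...]
########....#............
245 ..........................######.###################..................
247 ......................#...#############..###########..................
249 ...........................#########################....#.............
251 .................................##################....#..............
253 ........................................###########...................
255 ...................................................####...............
257 ..................................................##..................
259 ..................................................#...................
261 .................................................###..................
```

The case is where predicted, (513,-164) and nearly square. Pushing it over the end.

Emit:
{"method": "drive_tool", "body": {
  "deltas": [
    [[0.5, 0.1, 0], [0, 0, -1]],
    [[0.5, 0.1, 0], [0, 0, -1]],
    [[0.5, 0.1, 0], [0, 0, -1]],
    [[0.5, 0.1, 0], [0, 0, -1]],
    [[0.6, 0, 0], [0, 0, 0]],
    [[0.7, 0, 0], [0, 0, 0]],
    [[0.8, 0, 0], [0, 0, 0]],
    [[0.8, 0, 0], [0, 0, 0]],
    [[0.8, 0, 0], [0, 0, 0]],
    [[0.8, 0, 0], [0, 0, 0]],
    [[0.8, 0, 0], [0, 0, 0]],
    [[0.8, 0, 0], [0, 0, 0]]
  ]
}}

```text
clock: 19.8
position: [509.6, -184.9, 88.3]
ee_rot: [-0.669, 0.743, 0.0, -0.001]
contact_force: [-0.5, 0.1, -0.1]
gripper_width: 29.9
grasp_force: 0.0
```

```bash
cat > look.py <<'E'
from h import *
st=arm.read_state(); print(st["clock"],st["position"].round(1),st["contact_force"].round(1))
s=get_image("side"); t=get_image("top")
for d,b in((s,(225,215,345,335)),(t,(295,190,410,285))):
    k=d["img"][b[1]:b[3],b[0]:b[2]].astype(int); df=k[:,:,0]-k[:,:,2]; mx=k.max(2)
    for v in range(0,k.shape[0],3): print(v+b[1],"".join("#" if (df[v,u]<30 and mx[v,u]>95) else "o" if mx[v,u]<70 else "." for u in range(0,k.shape[1],1)))
print("board edge",proj(s,(480,-190,120)),proj(s,(560,-190,120)))
E
python3 look.py
```

```text
19.8 [ 509.6 -184.9   88.3] [-0.5  0.1 -0.1]
215 ##.####................oooooooooooooooooooooooooo.....................oooooooooooooooo..................................
218 ##.####................ooooooooooooooooooooooooooo.....................ooooooooooooo.......................#............
221 ......................ooooooooooooooooooooooooooooooooooooo.........oooooooooooooooooooo.................#..............
224 ..............ooo####.oooooooooooooooooooooooooooo.oooooooo.......ooooooooooooooooooooooo................#..............
227 .................ooooo..ooooooooooooooooooooooo....oooooooo........oooooooooooooooooooooo...............#............###
230 ...............oooo..o......ooooooooooooooooo....oooooooo...........oooooooooooo......oo................#.........##.###
233 .................oooooo.....ooooo.........oooo..oooooooo.................oooooooooooo...................#..........#####
236 ...................oooooooooooooo.........oooooooooooo.................................................#..........######
239 .....................ooooooooooo..........ooooo....
[... 7123 characters left out ...]
............................####.#...........................
271 .......................................................##################..###########.####........................
274 ....................................................................................##########..##.................
277 ...................................................................................................................
280 ...................................................................................................................
283 ....o..............................................................................................................
board edge [252.7 252.2] [278.5 247.3]
```

The board is clear and the case shows inside the basket outline. Raising the arm straight up and checking everything.

Emit:
{"method": "drive_tool", "body": {
  "deltas": [
    [[0, 0, -1], [0, 0, 0]],
    [[0, 0, -2], [0, 0, 0]],
    [[0, 0, -3], [0, 0, 0]],
    [[0, 0, -3], [0, 0, 0]],
    [[-2, 1, -3], [0, 0, 0]],
    [[-4, 2, -2], [0, 0, 0]],
    [[-4, 2, 0], [0, 0, 0]],
    [[-4, 2, 0], [0, 0, 0]],
    [[-4, 2, 0], [0, 0, 0]],
    [[-4, 2, 0], [0, 0, 0]],
    [[-2, 1, 0], [0, 0, 0]],
    [[0, 0, 0], [0, 0, 0]]
  ]
}}

```text
clock: 21.1
position: [415.1, 69.6, 229.8]
ee_rot: [-0.671, 0.741, -0.0, 0.001]
contact_force: [0.7, -0.9, -0.1]
gripper_width: 29.9
grasp_force: 0.0
```

```bash
python3 - <<'E'
from h import *
st=arm.read_state(); print(st["clock"],st["position"].round(1))
for n,b in(("top",(330,195,410,285)),("side",(230,245,335,335))):
    d=get_image(n); k=d["img"][b[1]:b[3],b[0]:b[2]].astype(int); df=k[:,:,0]-k[:,:,2]
    m=((df<45)).astype(np.uint8)
    for v in range(0,k.shape[0],2): print(v+b[1],"".join(".#"[x] for x in m[v]))
    # changes vs first picture, outside the arm
    o=cv2.imread(f"pics/{n}0.png")[:,:,::-1].astype(int); ch=(np.abs(d["img"].astype(int)-o).max(2)>60).astype(np.uint8)
    ch=cv2.morphologyEx(ch,cv2.MORPH_OPEN,np.ones((3,3)))
    nn,_,stt,_=cv2.connectedComponentsWithStats(ch); print(n,[x.tolist() for x in stt[1:] if x[4]>15])
    print(proj(d,(540,-295,5)),[onz(d,373,258,z) for z in(47,60)])
E
```

```text
21.1 [415.1  69.6 229.8]
195 ##..............................................................................
197 ##..............................................................................
199 ##..............................................................................
201 ##..............................................................................
203 #...............................................................................
205 ...............########.........................................................
207 ..............###........################...##..................................
209 .............###...#.....##.....####.....#....##############.###................
211 .............###.###.....#......#......#...........#####.....#########..........
213 .............##.....................#.#.....#......##....####.......##..........
215 .............##.........................................##......#....#..........
217 ............###................................................#.....#..........
219 ............###.........#......#...................
[... 8436 characters left out ...]
3, 45, 1019], [0, 56, 25, 21, 307], [148, 75, 17, 31, 375], [210, 100, 8, 5, 37], [41, 110, 16, 40, 249], [198, 118, 35, 41, 545], [48, 151, 34, 55, 890], [103, 151, 119, 121, 5452], [204, 161, 6, 8, 36], [22, 167, 19, 19, 244], [213, 182, 30, 18, 303], [230, 186, 51, 21, 445], [251, 190, 6, 8, 35], [24, 201, 46, 50, 963], [33, 204, 6, 7, 32], [305, 211, 8, 7, 40], [294, 212, 8, 6, 42], [248, 214, 36, 25, 493], [92, 225, 13, 16, 154], [74, 230, 9, 10, 47], [139, 250, 9, 14, 85], [60, 253, 18, 25, 272], [106, 273, 12, 8, 68], [118, 275, 15, 8, 77], [278, 301, 4, 6, 22], [271, 317, 6, 4, 24], [262, 318, 7, 5, 30]]
[281.  299.2] [array([ 856.2, -243.2,   47. ]), array([ 849.7, -254.3,   60. ])]
```

```bash
python3 - <<'E'
from h import *
s=get_image("side")
print([onz(s,u,v,47) for u,v in((250,293),(276,289),(278,305))],[onz(s,u,v,5) for u,v in((253,325),(281,322))])
print(arm.job_done())
E
```

```text
[array([ 448.7, -281.7,   47. ]), array([ 526.7, -286.7,   47. ]), array([ 517.5, -345.6,   47. ])] [array([ 438. , -364.7,    5. ]), array([ 518.5, -375.3,    5. ])]
the job is handed in; nothing more can be done
None
```

The job is handed in at about 21 s, with no verdict returned: by the camera measurements, the spool is fully down on the spindle base and the wide power supply was slid off the board's end into the scrap basket; I saw no sign that anything else moved, but the heat sink was partly hidden by the arm in the last check.

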